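# Load a slide holder under the spring clip of a viewing stage

## Task

Hold the spring clip of the viewing stage open by pressing its thumb bar down with one fingertip, and with the other fingertip push the slide holder along its track, under the raised nose, fully home against the end stop. Then let the clip go so that it closes on the holder. Push only: do not lift or tip the holder, and leave everything else on the bench where it is.

Things in the scene. Friction and masses are not known exactly. Their poses are not given: they have to be found in the camera images.
- stage: viewing stage fixed to the bench: aluminium block 185 x 76 mm, top 30 mm above the bench (z = 0), front edge at its x = -125 mm, a white lamp housing 52 mm high at its far end. Origin on the bench right below the shut clip's nose; x along the track in the pushing direction, from the open front towards the end stop, y to the left of that, z up.
- stop (a point): foot of the 8 mm high end stop's face on the track floor, at stage x = +25, y = 0, z = 30 mm. The track, x = -115 to +25 mm on the stage's top, lies between two guide strips 4 mm high and 37 mm apart. A holder fully home has its leading edge here, its origin at stage x = -17 mm.
- holder: slide holder lying loose in the stage's track: flat black plate 84 (x) x 34 (y) x 6 mm carrying a glass slide, about 50 g, with an upright lip at its rear. Origin centre of its underside; its x points along the track to the leading edge at +42 mm. At the start the leading edge is 10 to 24 mm short of the nose's centre. Not the spare on the bench.
- lip (a point): on the outer (rear) face of the holder's upright lip, where it is pushed; 12 mm above the holder's underside, mid-width. The lip is 34 mm wide, 4 mm thick, its top 24 mm above the underside; the face is at holder x = -42 mm.
- clip (a joint): sprung steel see-saw clip, hinged along stage x at y = +30, z = 44 mm. 0 rad: shut, nose 1 mm above the track, blocking it. Grows as the thumb bar is pressed and the nose rises; hard stop at 0.45. The holder passes under from about 0.20. Takes 3 to 6 N on the bar, springs back when let go, and rests at about 0.16 on a holder beneath.
- thumb_bar (a point): outer left edge of the clip, a ribbed steel strip 100 (stage x) x 24 x 5 mm; origin mid top face, when shut at stage x = -90, y = +66, z = 49 mm (reaches x -140 to -40). Pressed to 0.30 rad it sinks about 11 mm, to the mid-height of the holder's lip, so two level fingertips about 66 mm apart reach both. A finger may slide along it.
- nose (a point): the clip's nose, a steel block 10 (x) x 14 (y) x 14 mm hanging over the track's centre line at stage x = 0 from the clip's cross arm; origin at the centre of its underside. The arm's top is 46 mm above the bench when shut; hinge brackets and rod between track and thumb bar reach 47 mm.
- spare_holder: a second, identical slide holder lying on the bare bench, not part of the job; origin centre of underside; a bystander, to be left alone
- mortar: white ceramic mortar, 100 mm across, 45 mm high, its pestle sticking out; origin centre of underside; a bystander, to be left alone
- beaker: glass beaker 68 mm across, 85 mm high; origin centre of underside; a bystander, to be left alone
- rack: wooden test-tube rack with four glass tubes, 75 x 130 mm, 125 mm high; origin centre of underside; a bystander, to be left alone
- tongs: steel crucible tongs lying flat, 200 mm long, 10 mm high; origin mid-length on the bench; a bystander, to be left alone
- reagent: amber reagent bottle 52 mm across, 110 mm high; origin centre of underside; a bystander, to be left alone
- dish: clear closed petri dish 90 mm across, 14 mm high; origin centre of underside; a bystander, to be left alone
Things that resemble listed ones, but are neither listed nor needed, are in the scene too. Leave any purple look-alike of the holder alone.

How it is judged:
By the outcome, as a careful person would: the job done as asked, in the order asked, and still so for the second after the job is handed in, with the robot touching nothing.
It also fails if it takes over 48 s, if anything falls off the work surface, if the arm or the gripper's body presses on something with over 40 N, if the wrist force passes 120 N, or if a joint passes its speed limit or range.

## Robot

A 6-joint arm with a two-finger parallel gripper is mounted at the origin on the work surface. World frame = base frame: x ahead of the robot, y to its left, z up, the work surface at z = 0. Lengths are in m, angles in rad, forces in N, time in s.
With the tool pointing down it reaches from about 0.3 to 0.75 m from the base axis. Payload 8.5 kg.
Tool frame: the origin (TCP) lies between the finger pads; the fingertips stand 19 mm ahead of it and the grasp point (between the pads) is the TCP (r.tcp_to_tips is the distance from the TCP to the fingertips, in m); z points along the fingers, y is the line along which they close (so a half turn about z gives the same grasp; the last joint's range is limited). The gripper opens to 88 mm and grips with 3 to 60 N. Pads are 18 mm wide; open, the fingers measure 123 mm over their backs; the gripper's body (75 mm by 187 mm) begins 45 mm behind the grasp point.
Start: joints at [0.934, 0.381, 1.297, -0, 1.464, -0.215], TCP at [0.225, 0.502, 0.222] pointing down, gripper open.
Joint ranges: [-3.11, 3.11], [-0.89, 2.33], [0.22, 2.48], [-1.42, 4.56], [0.17, 2.85], [-2.88, 2.88]. Speed limits (rad/s): [2.39, 2.39, 3.14, 3.14, 3.14, 3.14].

## Interface

Orientations are given as [roll, pitch, yaw] about the fixed x, y, z axes, in that order (R = Rz(yaw) Ry(pitch) Rx(roll)).
In Python, from cell import r gives the robot as it stands. The module is installed in compiled form; this text tells all that it offers.
- The arm moves only by the tool arm_command, never from a script. Its argument "series" is one flat list of numbers, 5 for each row, row after row: the shift along the tool's x, y, z in units of 25 mm (1.0 is 25 mm), then the turn about the tool's z in units of 5 degrees (1.0 is 5 degrees), then the finger opening in mm, from 0 to 88.1. A call has 1 to 20 rows; each row is the pose to reach, as a shift and turn from the pose commanded when the call began, along the tool's axes at that moment; what a row does not reach only later rows make up. A row lasts 1/12 s, in which the tool goes at most 41.7 mm and 7.16 degrees, less where a joint would pass 70% of its speed; a pose out of reach is approached as far as the arm can. A call with a gripper value outside its range is refused whole. The fingers move at their own pace and stop on an object; the grip force is fixed at half the most. Time passes only in rows, so rows that repeat a pose let the fingers close. It gives the time, the measured TCP pose, the force, the opening and the grip force at its end, in the units of the state.
- r.sense(): the state, without advancing time (a new reading comes with each control period).
- r.camera(name): name is "scene" or "top"; returns a dict with "pixels" (384x512x3 uint8, red, green, blue), "intrinsics" (3x3 intrinsics, pixels), "dist_coeffs" ([k1, k2, p1, p2, k3] as OpenCV has them; the pictures are not rectified), "extrinsics" (4x4, takes a point from world to camera coordinates). Camera axes: x right, y down, z forward; pixel columns grow to the right and rows downward; lengths in m; the calibration is good to about 2 mm. A picture is of the moment at which its call begins. There is no depth.
- r.sign_off(): hands the job in; it is judged then, once.
The state is a dict: "t": time; "joints": joint angles; "joint_vel": joint speeds; "joint_torque": joint torques, N m; "ee_pos": TCP position; "ee_rot": TCP orientation; "ft_force": force on the tool from outside, world axes, zero at the start; "ft_torque": the same for the moment, N m; "opening": finger opening in m; "grasp_force": force on a finger pad.
Only numpy, scipy, OpenCV 4.12 (cv2) and the standard library are available. Lean on these libraries where they do the work, as an engineer would, in place of code of your own. Each camera call takes 0.05 s, during which the arm holds its last target. There are 200 camera calls.

## Working session

There is one attempt and no reset: what is moved stays moved. The work goes in short steps, Python scripts to look and compute and a tool call to move; the robot and the scene stay as the last step left them, time stands still between calls to the robot, and variables do not carry over. Pictures are saved under pics/ and viewed, at most 10 in all, crops included, and the job is handed in when it is done.

Besides the shell and the picture viewer there is one more tool, called as name(argument=value, ...) on one line, values as JSON. arm_command: Moves the arm, as the interface text tells. Its arguments: {"type":"object","properties":{"series":{"type":"array"}},"required":["series"]}

```bash
mkdir -p pics; python3 - <<'E'
from cell import r
import cv2
for n in("scene","top"):
    c=r.camera(n); cv2.imwrite(f"pics/{n}0.png",cv2.resize(c["pixels"][:,:,::-1],(800,600),interpolation=cv2.INTER_CUBIC))
    print(n,c["intrinsics"],c["dist_coeffs"],c["extrinsics"])
s=r.sense();print(s["t"],s["ee_pos"],s["ee_rot"],s["opening"],r.tcp_to_tips)
E
```

```text
scene [[414.04495132   0.         252.55867207]
 [  0.         414.04495132 195.00859253]
 [  0.           0.           1.        ]] [-0.003588  0.        0.        0.        0.      ] [[-0.89993704  0.43578997 -0.01415701  0.48417432]
 [ 0.37625501  0.75976687 -0.53027018 -0.19715403]
 [-0.22033039 -0.48253642 -0.84771052  1.41120008]
 [ 0.          0.          0.          1.        ]]
top [[359.65717512   0.         252.02156806]
 [  0.         359.65717512 193.3316318 ]
 [  0.           0.           1.        ]] [0.02147961 0.         0.         0.         0.        ] [[ 4.28611784e-02 -9.99081035e-01 -7.26663921e-05 -8.16374482e-03]
 [-9.78125054e-01 -4.19473352e-02 -2.03744448e-01  5.31465122e-01]
 [ 2.03554166e-01  8.80380395e-03 -9.79024103e-01  9.55597066e-01]
 [ 0.00000000e+00  0.00000000e+00  0.00000000e+00  1.00000000e+00]]
0.1 [0.22501777 0.50157536 0.22142535] [-3.14034841e+00 -2.41356749e-04  2.71979687e+00] 0.0880779352215948 0.019
```

View pics/scene0.png

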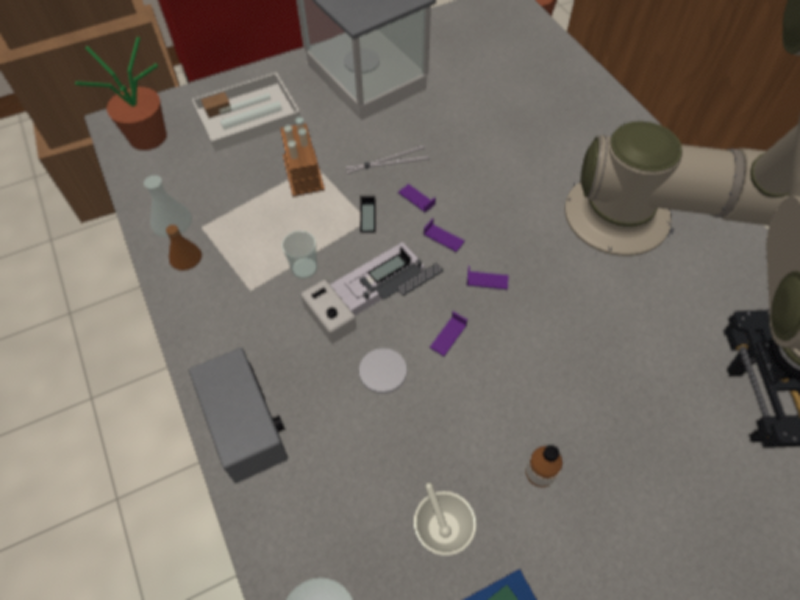

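View pics/top0.png

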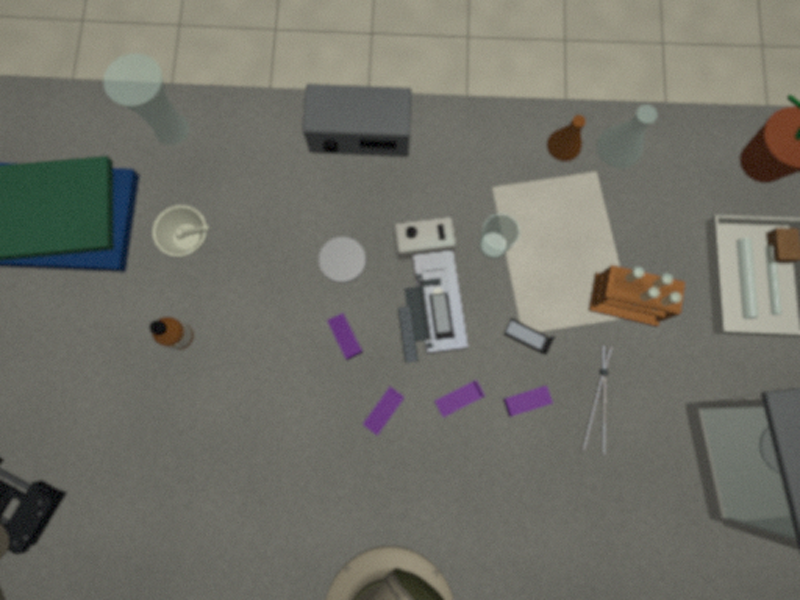

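The top view shows the stage at about (440,300), with its lamp housing at (425,237) and its thumb bar at (408,333). Possible holders in the top picture:
- Black plate in the track, (441,315).
- Black spare on the bench, (528,336).
- Purple look-alikes at (345,337), (383,411), (459,398) and (528,400).

The description says the one in the track, so I'll check it in a close crop.

```bash
python3 - <<'E'
from cell import r
import cv2,numpy as np
t=r.camera("top")["pixels"][:,:,::-1]; s=r.camera("scene")["pixels"][:,:,::-1]
# top crop cols 245-305, rows 135-230 ; scene cols 190-290 rows 150-220
a=cv2.resize(t[135:230,245:308],None,fx=6,fy=6,interpolation=cv2.INTER_CUBIC)
b=cv2.resize(s[150:220,215:285],None,fx=6,fy=6,interpolation=cv2.INTER_CUBIC)
o=np.zeros((570,800,3),np.uint8); o[:a.shape[0],:a.shape[1]]=a; o[:b.shape[0],380:380+b.shape[1]]=b[:,:420]
cv2.imwrite("pics/crop0.png",o)
E
```

```text
(no output)
```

View pics/crop0.png

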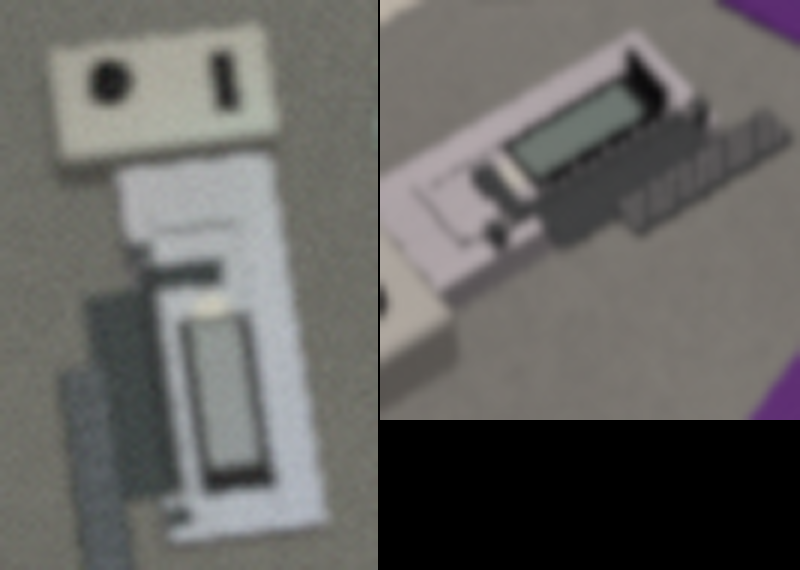

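The crop confirms the black glass holder in the track. Its lip is at about (238,480) and the nose and arm at (200,272), and the bar's inner corner is at (107,368). The scene panel shows the bar's corners at (622,203), (645,237), (790,135) and (762,108).

```bash
cat > h.py <<'E'
import numpy as np,cv2
from cell import r
def ray(cam,uv,z):
    p=cv2.undistortPoints(np.array([[uv]],float),cam["intrinsics"],np.array(cam["dist_coeffs"]))[0,0]
    E=cam["extrinsics"];R=E[:3,:3];C=-R.T@E[:3,3];d=R.T@np.array([*p,1]);return C+d*(z-C[2])/d[2]
def fit(S,W):
    S,W=np.array(S)[:,:2],np.array(W)[:,:2];a,b=S-S.mean(0),W-W.mean(0)
    y=np.arctan2((a[:,0]*b[:,1]-a[:,1]*b[:,0]).sum(),(a*b).sum());R=np.array([[np.cos(y),-np.sin(y)],[np.sin(y),np.cos(y)]])
    return y,R,W.mean(0)-R@S.mean(0)
E
python3 - <<'E'
from h import *
T=r.camera("top");S=r.camera("scene")
tp=lambda u,v:((u+.5)/6-.5+245,(v+.5)/6-.5+135)
sp=lambda u,v:((u-380+.5)/6-.5+215,(v+.5)/6-.5+150)
P=[("frontR",T,tp(326,521),30,(-125,-38)),("frontL",T,tp(168,540),30,(-125,38)),
("bar40out",T,tp(62,372),49,(-40,78)),("bar40in",T,tp(107,368),49,(-40,54)),
("S frontR",S,sp(635,30),30,(-125,-38)),("S bar40in",S,sp(622,203),49,(-40,54)),("S bar40out",S,sp(643,230),49,(-40,78)),("S bar140in",S,sp(762,108),49,(-140,54)),("S bar140out",S,sp(790,130),49,(-140,78))]
W=[ray(c,uv,z/1e3)*1e3 for _,c,uv,z,_ in P];y,R,t=fit([p[4] for p in P],W);print("yaw",y,"origin",t)
for p,w in zip(P,W):print(p[0],w.round(1),"res",(R.T@(w[:2]-t)-p[4]).round(1))
for n,c,uv,z in [("lip base T R",T,tp(272,487),30),("lip base T L",T,tp(206,490),30),("lip top S",S,sp(632,48),54),("lip topS2",S,sp(665,108),54),("nose arm",T,tp(185,272),46),("stop line",T,tp(195,225),38),("plate R far",T,tp(248,313),36)]:
    w=ray(c,uv,z/1e3)*1e3;print(n,w.round(1),(R.T@(w[:2]-t)).round(1))
np.savez("st.npz",y=y,R=R,t=t)
E
```

```text
yaw 0.20058980430450118 origin [577.22590508 -59.82566272]
frontR [ 461.  -121.3   30. ] res [-1.2  0.9]
frontL [448.8 -47.1  30. ] res [1.7 0.1]
bar40out [523.5   6.1  49. ] res [ 0.5 -2.7]
bar40in [526.3 -14.9  49. ] res [-0.9  0.1]
S frontR [ 462.6 -121.1   30. ] res [0.4 0.8]
S bar40in [523.5 -12.   49. ] res [-3.1  3.6]
S bar40out [521.1   7.4  49. ] res [-1.6 -1. ]
S bar140in [432.3 -32.9  49. ] res [3.4 1.2]
S bar140out [425.9 -14.1  49. ] res [ 0.8 -3. ]
lip base T R [476.1 -95.5  30. ] [-106.2  -14.8]
lip base T L [473.3 -64.3  30. ] [-102.7   16.3]
lip top S [477.3 -94.5  54. ] [-104.9  -14.1]
lip topS2 [479.1 -52.1  54. ] [-94.6  27.1]
nose arm [575.1 -50.4  46. ] [-0.2  9.7]
stop line [600.6 -54.9  38. ] [23.9  0.1]
plate R far [558.7 -81.7  36. ] [-22.5 -17.7]
```

```bash
cat > go.py <<'E'
import sys
from h import *
from scipy.spatial.transform import Rotation as Ro
d=np.load("st.npz");s=r.sense();Rt=Ro.from_euler("xyz",s["ee_rot"]).as_matrix();p=s["ee_pos"]
x,y,z=map(float,sys.argv[1:4]) # stage x,y mm; tip z mm
w=np.array([*(d["R"]@[x,y]+d["t"]),z+19])/1e3
yaw=s["ee_rot"][2];dy=(float(d["y"])+np.pi-yaw+np.pi)%(2*np.pi)-np.pi
print("t",s["t"],"target",w.round(4),"units",(Rt.T@(w-p)/.025).round(3),"turn",round(-np.degrees(dy)/5,2),"force",s["ft_force"].round(1),"now stage",(d["R"].T@(p[:2]*1e3-d["t"])).round(1),"tip z",round(p[2]*1e3-19,1),s["ee_rot"],s["opening"])
E
python3 go.py -130 33 120; python3 - <<'E'
from h import *
d=np.load("st.npz");T=r.camera("top")
a,b=[ray(T,((u+.5)/6-.5+245,(v+.5)/6-.5+135),.03)*1e3 for u,v in((326,521),(275,170))]
v=b-a;print("edge yaw",np.arctan2(v[1],v[0]),(d["R"].T@(b[:2]-d["t"])))
E
```

```text
t 0.3 target [ 0.4433 -0.0534  0.139 ] units [-17.052 -16.685   3.316] turn -7.13 force [-0.2  1.1  0.2] now stage [-233.2  620.4] tip z 202.8 [-3.14117494e+00 -8.76916509e-05  2.71980495e+00] 0.08850467687735074
edge yaw 0.1602689638421705 [ 47.15013084 -44.09193711]
```

```bash
python3 - <<'E'
from h import *
d=np.load("st.npz");T=r.camera("top");g=cv2.cvtColor(T["pixels"],cv2.COLOR_RGB2GRAY).astype(float)
def edge(rows,c0,c1,sgn,z):
    pts=[]
    for v in rows:
        c=c0(v) ;seg=g[v-1:v+2,int(c)-6:int(c)+7].mean(0);k=np.diff(seg)*sgn;i=k.argmax()
        if 0<i<len(k)-1:
            o=(k[i-1]-k[i+1])/(2*(k[i-1]-2*k[i]+k[i+1]));pts.append(ray(T,(int(c)-6+i+.5+o,v),z)[:2]*1e3)
    pts=np.array(pts);vx,vy,x,y=cv2.fitLine(pts.astype(np.float32),cv2.DIST_HUBER,0,.01,.01).ravel()
    print(len(pts),"yaw",np.arctan(vy/vx),"stage y",(d["R"].T@(np.array([x,y])-d["t"])).round(1),"rms",np.std((pts-[x,y])@[-vy,vx]))
edge(range(166,220),lambda v:290.5+(v-165)*.145,0,-1,.03)   # block right edge
edge(range(198,228),lambda v:255.3+(v-197)*.125,0,1,.049)    # bar outer edge (dark->bar?)
edge(range(198,228),lambda v:255.3+(v-197)*.125,0,-1,.049)
edge(range(192,212),lambda v:286.5+(v-188)*.13,0,1,.036)     # holder right edge
E
```

```text
54 yaw 0.17035621 stage y [-39.1 -40.2] rms 0.4358970974023846
28 yaw 0.1677019 stage y [-82.4  73.9] rms 2.3074386609270374
30 yaw 0.17110743 stage y [-84.7  80.3] rms 0.6472453276016786
20 yaw 0.15773866 stage y [-63.4 -17.4] rms 0.22833967973771993
```

```bash
python3 - <<'E'
import numpy as np
y=.17;R=np.array([[np.cos(y),-np.sin(y)],[np.sin(y),np.cos(y)]])
W=np.array([[461,-121.3],[462.6,-121.1],[448.8,-47.1],[526.3,-14.9],[521.1,7.4],[523.5,6.1],[600.6,-54.9]]);S=np.array([[-125,-38],[-125,-38],[-125,38],[-40,54],[-40,78],[-40,78],[25,1]])
t=W-S@R.T;print(t.round(1));t=np.median(t,0);print(t)
for w in([476.1,-95.5],[473.3,-64.3],[477.3,-94.5]):print(R.T@(np.array(w)-t))
np.savez("st.npz",y=y,R=R,t=t)
E
python3 go.py -130 33 120
```

```text
[[577.8 -62.7]
 [579.4 -62.5]
 [578.4 -63.4]
 [574.9 -61.4]
 [573.7 -62.7]
 [576.1 -64. ]
 [576.1 -60.1]]
[576.12956318 -62.69998522]
[-104.13679726  -15.40395844]
[-101.61794531   15.81999686]
[-102.78491319  -14.6213925 ]
t 0.4 target [ 0.4424 -0.0522  0.139 ] units [-17.    -16.657   3.318] turn -6.78 force [ 0.  -0.1 -0.1] now stage [-250.4  615.7] tip z 202.9 [-3.14140515e+00 -3.26242737e-05  2.71981263e+00] 0.08845366628041426
```

arm_command(series=[-1,-1,0,-0.4,80,-2,-2,0,-0.8,70,-3,-3,0,-1.2,60,-4,-4,0,-1.6,50,-5,-5,0,-2,48,-6,-6,0,-2.4,48,-7,-7,0,-2.8,48,-8,-8,0,-3.2,48,-9,-9,0,-3.6,48,-10,-10,0,-4,48,-11,-11,0,-4.4,48,-12,-12,0,-4.8,48,-13,-13,0,-5.2,48,-14,-14,0,-5.6,48,-15,-15,0,-6,48,-16,-16,0,-6.4,48,-17,-16.66,0,-6.78,48,-17,-16.66,1,-6.78,48,-17,-16.66,2,-6.78,48,-17,-16.66,3,-6.78,48])

```text
t: 2.07
ee_pos: [0.4425, -0.0528, 0.1461]
ee_rot: [-3.141, 0.001, -2.973]
ft_force: [0.8, -0.0, 0.3]
opening: 0.0479
grasp_force: 0.0
```

```bash
python3 go.py -124 33 60
```

```text
t 2.0667 target [ 0.4483 -0.0512  0.079 ] units [-0.237  0.027  2.685] turn -0.01 force [ 0.8 -0.   0.3] now stage [-130.    32.4] tip z 127.1 [-3.14109933e+00  8.51470590e-04 -2.97288891e+00] 0.0479107603752279
```

arm_command(series=[0,0,0.7,0,48,-0.1,0,1.4,0,48,-0.2,0,2.1,0,48,-0.2,0,2.7,0,48,-0.2,0,2.7,0,48,-0.2,0,2.7,0,48])

```text
t: 2.57
ee_pos: [0.4472, -0.0513, 0.0794]
ee_rot: [3.141, -0.001, -2.972]
ft_force: [-0.2, -0.5, -0.3]
opening: 0.0482
grasp_force: 0.0
```

```bash
python3 go.py -124 33 50; python3 - <<'E'
from h import *
t=r.camera("top")["pixels"][:,:,::-1]; s=r.camera("scene")["pixels"][:,:,::-1]
o=np.hstack([cv2.resize(i,(400,520),interpolation=cv2.INTER_CUBIC) for i in (t[130:247,235:325],s[130:247,205:295])])
cv2.imwrite("pics/b.png",o)
E
```

```text
t 2.5667 target [ 0.4483 -0.0512  0.069 ] units [-0.046 -0.001  0.417] turn -0.0 force [-0.2 -0.5 -0.3] now stage [-125.1   33. ] tip z 60.4 [ 3.14100910e+00 -9.81565789e-04 -2.97172329e+00] 0.048212020057637396
```

View pics/b.png

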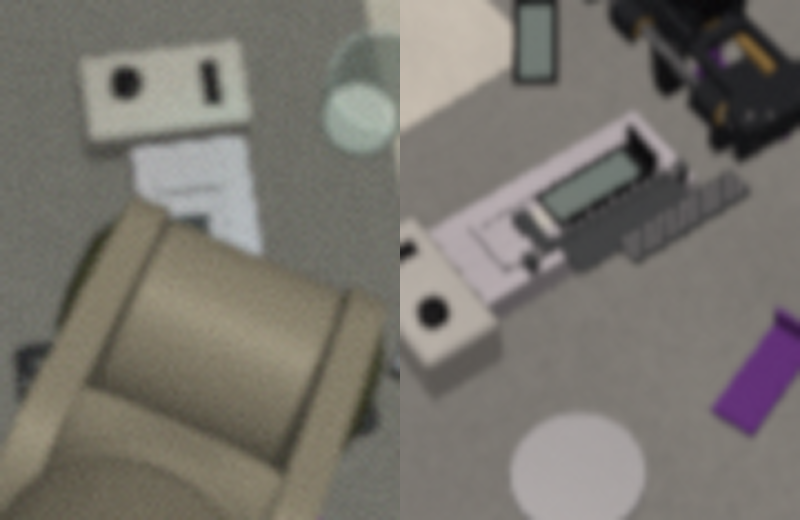

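The scene panel shows the fingertips at about (662,90) and (740,152), near the lip at (640,145) and the bar's end at (740,180). I'll project the expected tip points to compare.

```bash
python3 - <<'E'
from h import *
d=np.load("st.npz");S=r.camera("scene")
def pr(x,y,z):
    w=np.array([*(d["R"]@[x,y]+d["t"]),z])/1e3;E=S["extrinsics"]
    u=cv2.projectPoints(w[None],cv2.Rodrigues(E[:3,:3])[0],E[:3,3],S["intrinsics"],np.array(S["dist_coeffs"]))[0].ravel()
    return ((u-[205,130])*[400/90,520/117]+[400,0]).round()
for n,p in dict(tipin=(-125,0,60),tipout=(-125,66,60),tipout_front=(-116,66,60),tipout_outer=(-125,75,60),lipTopR=(-103,-17,54),lipTopL=(-103,17,54),bar140in=(-140,54,49),bar140out=(-140,78,49),bar40in=(-40,54,49),bar40out=(-40,78,49),frontR=(-125,-38,30)).items():print(n,pr(*p))
i=S["pixels"][115:185,245:315,::-1];cv2.imwrite("pics/c.png",cv2.resize(i,(590,590),interpolation=cv2.INTER_CUBIC))
E
```

```text
tipin [667. 116.]
tipout [724. 177.]
tipout_front [713. 184.]
tipout_outer [732. 186.]
lipTopR [628. 120.]
lipTopL [656. 152.]
bar140in [730. 165.]
bar140out [751. 188.]
bar40in [614. 235.]
bar40out [634. 259.]
frontR [635. 108.]
```

View pics/c.png

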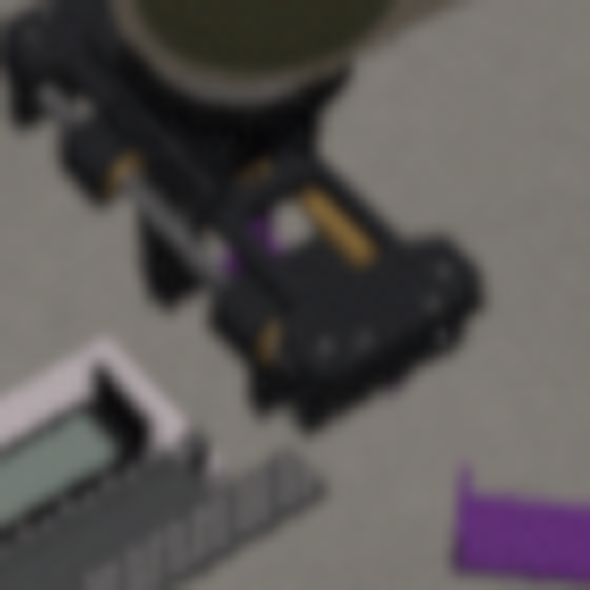

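```bash
python3 - <<'E'
from h import *
from scipy.spatial.transform import Rotation as Ro
s=r.sense();S=r.camera("scene");M=Ro.from_euler("xyz",s["ee_rot"]).as_matrix();E=S["extrinsics"]
img=S["pixels"][:,:,::-1];k=8
big=cv2.resize(img[110:185,240:315],None,fx=k,fy=k,interpolation=cv2.INTER_CUBIC)
def pr(p):
    w=s["ee_pos"]+M@(np.array(p)/1e3)
    return cv2.projectPoints(w[None],cv2.Rodrigues(E[:3,:3])[0],E[:3,3],S["intrinsics"],np.array(S["dist_coeffs"]))[0].ravel()
def dr(pts,c):cv2.polylines(big,[np.int32([(pr(p)-[240,110]+.5)*k for p in pts])],True,c,1)
for sg in(-1,1):
    a,b=24*sg,41.5*sg
    dr([(-9,a,19),(9,a,19),(9,b,19),(-9,b,19)],(0,0,255)); dr([(-9,a,-20),(9,a,-20),(9,b,-20),(-9,b,-20)],(0,255,255))
dr([(-37,-93,-45),(37,-93,-45),(37,93,-45),(-37,93,-45)],(0,255,0))
cv2.imwrite("pics/d.png",big)
E
```

```text
(no output)
```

View pics/d.png

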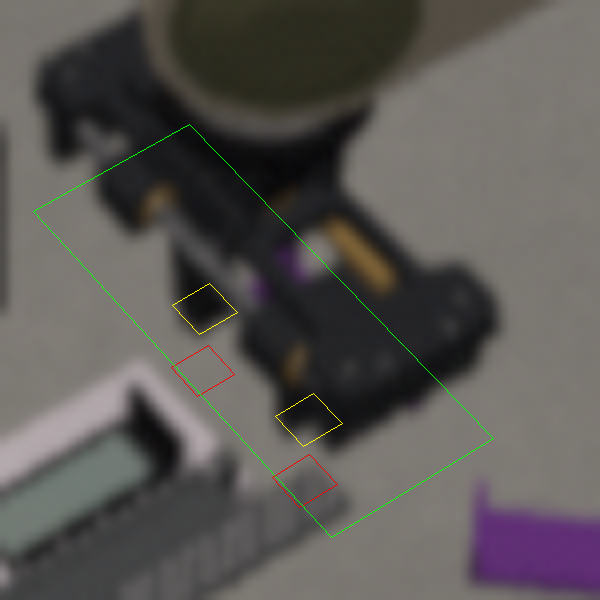

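The overlay shows the real tips about 5–8 px above where the reported pose puts them: 39 mm higher, or displaced along the ray. I'll test which one with the top view, where the gripper's ends show at u≈238 and u≈320, v≈213–224.

```bash
python3 - <<'E'
from h import *
from scipy.spatial.transform import Rotation as Ro
s=r.sense();S=r.camera("top");M=Ro.from_euler("xyz",s["ee_rot"]).as_matrix();E=S["extrinsics"];print(s["joints"])
def pr(p):
    w=s["ee_pos"]+M@(np.array(p)/1e3)
    return cv2.projectPoints(w[None],cv2.Rodrigues(E[:3,:3])[0],E[:3,3],S["intrinsics"],np.array(S["dist_coeffs"]))[0].ravel().round(1)
for z in(-45,-85,-130):print(z,pr((0,-93,z)),pr((0,93,z)),pr((0,0,z)))
big=cv2.resize(S["pixels"][190:250,230:330,::-1],(800,480),interpolation=cv2.INTER_CUBIC)
for z,c in((-45,(0,255,0)),(-85,(0,255,255))):
    cv2.polylines(big,[np.int32([(pr(p)-[230,190]+.5)*8 for p in((-37,-93,z),(37,-93,z),(37,93,z),(-37,93,z))])],True,c,1)
cv2.imwrite("pics/e.png",big)
E
```

```text
[-3.78327609e-01  3.83083691e-01  1.77877308e+00 -2.61464267e-05
  9.77823556e-01 -2.11904541e+00]
-45 [312.2 216.1] [240.4 225.2] [276.4 220.7]
-85 [314.8 213.8] [239.9 223.4] [277.4 218.6]
-130 [318.1 211. ] [239.2 221. ] [278.7 216. ]
```

View pics/e.png

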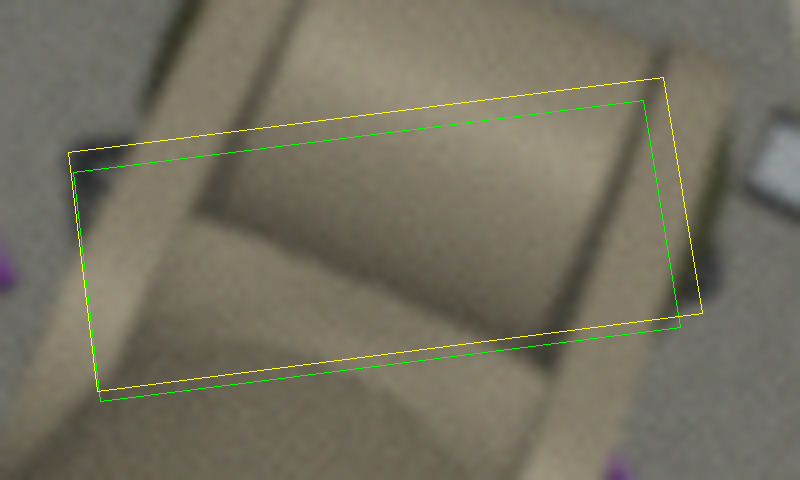

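Horizontally the gripper agrees with the reported pose, so the offset is vertical: the tips look about 39 mm higher than reported. I'll go down in small steps and find contact by force.

arm_command(series=[0,0,0.1,0,48,0,0,0.2,0,48,0,0,0.3,0,48,0,0,0.4,0,48,0,0,0.5,0,48,0,0,0.6,0,48,0,0,0.6,0,48,0,0,0.6,0,48])

```text
t: 3.48
ee_pos: [0.4473, -0.0513, 0.0643]
ee_rot: [3.141, -0.0, -2.972]
ft_force: [-0.2, 0.5, 0.0]
opening: 0.0479
grasp_force: 0.0
```

arm_command(series=[0,0,0.1,0,48,0,0,0.2,0,48,0,0,0.3,0,48,0,0,0.3,0,48,0,0,0.3,0,48])

```text
t: 3.9
ee_pos: [0.4473, -0.0513, 0.0568]
ee_rot: [3.141, -0.0, -2.972]
ft_force: [-0.8, -0.2, 0.0]
opening: 0.0479
grasp_force: 0.0
```

```bash
python3 - <<'E'
from h import *
S=r.camera("scene");s=r.sense();print(s["ft_force"],s["ee_pos"])
i=S["pixels"][110:185,240:315,::-1];cv2.imwrite("pics/f.png",cv2.resize(i,(600,600),interpolation=cv2.INTER_CUBIC))
E
```

```text
[-0.15247894  0.56801248 -0.65215059] [ 0.44731392 -0.05136817  0.0569065 ]
```

View pics/f.png

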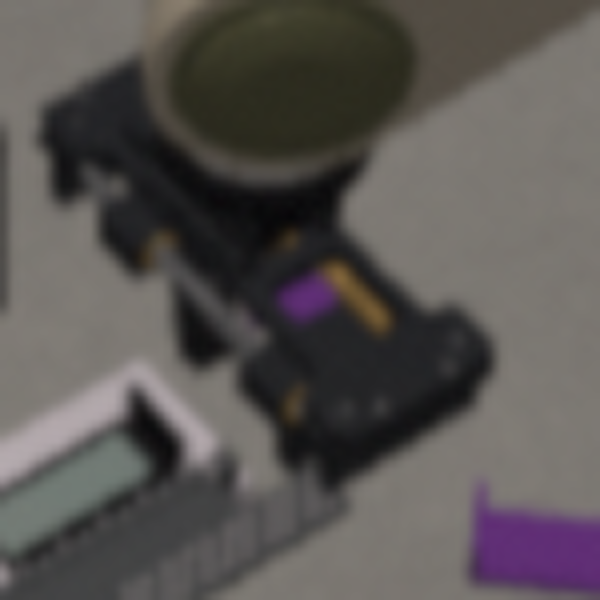

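The scene crop shows the inner tip at (203,365), still well behind the lip at (150,440), and the outer tip above the bar's end at about (305,460). Nothing is touching, so I'll keep going down.

arm_command(series=[0,0,0.15,0,48,0,0,0.3,0,48,0,0,0.45,0,48,0,0,0.6,0,48,0,0,0.75,0,48,0,0,0.75,0,48])

```text
t: 4.45
ee_pos: [0.447, -0.0512, 0.0374]
ee_rot: [3.141, -0.001, -2.972]
ft_force: [-0.2, -0.1, 0.4]
opening: 0.0478
grasp_force: 0.0
```

arm_command(series=[0,0,0.06,0,48,0,0,0.12,0,48,0,0,0.16,0,48,0,0,0.16,0,48])

```text
t: 4.78
ee_pos: [0.4473, -0.0514, 0.0341]
ee_rot: [3.142, -0.0, -2.972]
ft_force: [-0.0, -0.0, 0.1]
opening: 0.048
grasp_force: 0.0
```

arm_command(series=[0,0,0.06,0,48,0,0,0.12,0,48,0,0,0.12,0,48])

```text
t: 5.03
ee_pos: [0.4474, -0.0513, 0.0312]
ee_rot: [3.142, 0.0, -2.972]
ft_force: [0.4, 0.8, 3.3]
opening: 0.048
grasp_force: 1.9
```

arm_command(series=[0,0,0.06,0,48,0,0,0.12,0,48,0,0,0.12,0,48])

```text
t: 5.28
ee_pos: [0.4474, -0.0512, 0.0281]
ee_rot: [3.141, 0.0, -2.972]
ft_force: [0.8, 2.5, 5.3]
opening: 0.0481
grasp_force: 2.4
```

```bash
python3 - <<'E'
from h import *
S=r.camera("scene");s=r.sense();print(s["ft_force"],s["ee_pos"])
i=S["pixels"][120:195,225:300,::-1];cv2.imwrite("pics/g.png",cv2.resize(i,(600,600),interpolation=cv2.INTER_CUBIC))
E
```

```text
[0.62717232 4.38335811 5.02492268] [ 0.44734597 -0.05119926  0.02815665]
```

View pics/g.png

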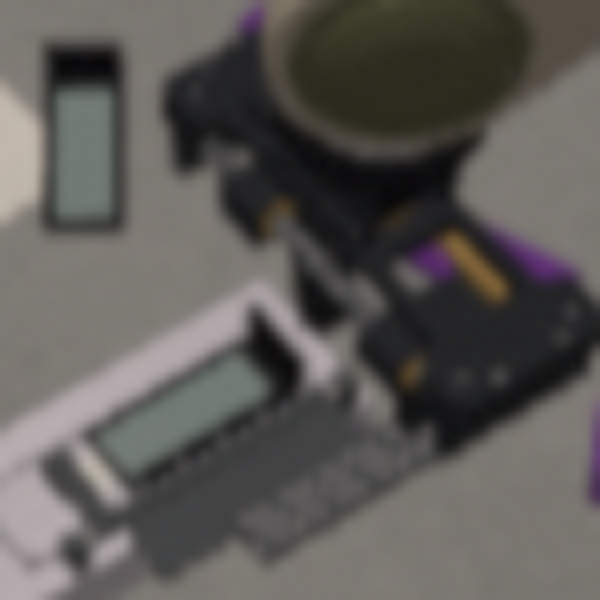

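Contact came at reported z ≈ 0.032, which is the bar top at 49 mm. I'll press on to about 9 mm of travel.

arm_command(series=[0,0,0.06,0,48,0,0,0.12,0,48,0,0,0.18,0,48,0,0,0.18,0,48])

```text
t: 5.67
ee_pos: [0.4474, -0.0514, 0.0236]
ee_rot: [-3.142, 0.0, -2.972]
ft_force: [-0.2, 2.4, 5.0]
opening: 0.0478
grasp_force: 2.8
```

```bash
python3 - <<'E'
from h import *
S=r.camera("scene");s=r.sense();print(s["ft_force"],s["ft_torque"],s["ee_pos"])
i=S["pixels"][130:200,225:295,::-1];cv2.imwrite("pics/h.png",cv2.resize(i,(600,600),interpolation=cv2.INTER_CUBIC))
E
```

```text
[-0.4071811   2.31848639  4.92608007] [0.49887221 0.04574178 0.02725991] [ 0.44744277 -0.05138581  0.02373306]
```

View pics/h.png

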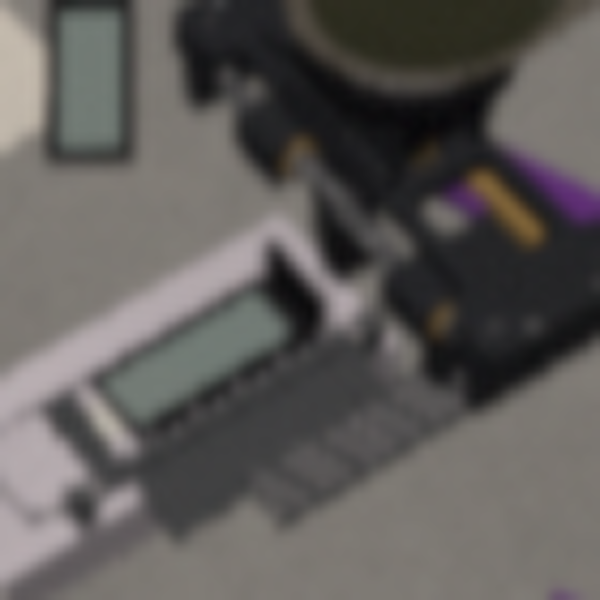

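The picture shows the clip pressed: the bar and plate are tilted, and the inner tip at (345,270) is at the block's front edge behind the lip at (300,290). Now I'll push.

arm_command(series=[-0.1,0,0,0,48,-0.2,0,0,0,48,-0.3,0,0,0,48,-0.4,0,0,0,48,-0.5,0,0,0,48,-0.6,0,0,0,48,-0.7,0,0,0,48,-0.8,0,0,0,48,-0.9,0,0,0,48,-1.0,0,0,0,48,-1.0,0,0,0,48])

```text
t: 6.63
ee_pos: [0.4711, -0.0469, 0.0235]
ee_rot: [3.141, -0.003, -2.971]
ft_force: [-2.8, 2.5, 5.9]
opening: 0.048
grasp_force: 2.8
```

```bash
cat > see.py <<'E'
from h import *
d=np.load("st.npz");s=r.sense();S=r.camera("scene")
# glass slide centroid (greenish grey) in the track, plane z=36
p=S["pixels"].astype(int);m=((p[...,1]-p[...,0]>4)&(p[...,1]>85)).astype(np.uint8)
n,_,st,c=cv2.connectedComponentsWithStats(m)
for k in range(1,n):
    if st[k,4]>30:
        w=ray(S,c[k],.037)*1e3;q=d["R"].T@(w[:2]-d["t"])
        if abs(q[1])<25 and abs(q[0])<130:print("glass",c[k].round(1),st[k,4],"stage",q.round(1))
print("t",s["t"],"tcp stage",(d["R"].T@(s["ee_pos"][:2]*1e3-d["t"])).round(1),s["ee_pos"][2],"F stage",(d["R"].T@s["ft_force"][:2]).round(1),s["ft_force"][2].round(1))
E
python3 see.py
```

```text
glass [244.5 173.2] 135 stage [-44.1   1.9]
t 6.6333 tcp stage [-100.8   33.3] 0.023463736398183145 F stage [-2.4  3. ] 5.9
```

arm_command(series=[-0.1,0,0,0,48,-0.2,0,0,0,48,-0.3,0,0,0,48,-0.4,0,0,0,48,-0.5,0,0,0,48,-0.6,0,0,0,48,-0.7,0,0,0,48,-0.8,0,0,0,48,-0.8,0,0,0,48])

```text
t: 7.43
ee_pos: [0.4908, -0.0435, 0.0235]
ee_rot: [3.141, -0.003, -2.971]
ft_force: [-3.3, 1.8, 5.1]
opening: 0.048
grasp_force: 2.8
```

```bash
python3 see.py
```

```text
glass [241.8 174.8] 95 stage [-33.8   2. ]
t 7.4333 tcp stage [-80.8  33.3] 0.02346890938623364 F stage [-3.   2.4] 5.1
```

arm_command(series=[-0.06,0,0,0,48,-0.12,0,0,0,48,-0.18,0,0,0,48,-0.24,0,0,0,48,-0.3,0,0,0,48,-0.36,0,0,0,48,-0.4,0,0,0,48,-0.4,0,0,0,48])

```text
t: 8.15
ee_pos: [0.5005, -0.0419, 0.0235]
ee_rot: [3.141, -0.003, -2.971]
ft_force: [-3.3, 1.8, 4.7]
opening: 0.0482
grasp_force: 2.8
```

arm_command(series=[-0.04,0,0,0,48,-0.08,0,0,0,48,-0.08,0,0,0,48])

```text
t: 8.4
ee_pos: [0.5024, -0.0415, 0.0235]
ee_rot: [3.141, -0.003, -2.971]
ft_force: [-3.8, 0.2, 4.5]
opening: 0.0482
grasp_force: 2.8
```

arm_command(series=[-0.04,0,0,0,48,-0.08,0,0,0,48,-0.08,0,0,0,48])

```text
t: 8.65
ee_pos: [0.5031, -0.0413, 0.0234]
ee_rot: [3.14, -0.006, -2.971]
ft_force: [-10.3, -1.5, 9.1]
opening: 0.0478
grasp_force: 6.4
```

arm_command(series=[-0.04,0,0,0,48,-0.06,0,0,0,48,-0.06,0,0,0,48])

```text
t: 8.9
ee_pos: [0.5032, -0.0412, 0.0234]
ee_rot: [3.14, -0.009, -2.972]
ft_force: [-17.1, -2.9, 13.8]
opening: 0.0483
grasp_force: 9.6
```

The force rise at TCP stage x ≈ -68 mm is exactly where the holder should be home. I'll back off the lip with the clip still held, then lift.

arm_command(series=[0.05,0,0,0,48,0.1,0,0,0,48,0.15,0,0,0,48,0.2,0,0,0,48,0.25,0,0,0,48,0.3,0,0,0,48,0.36,0,0,0,48,0.36,0,0,0,48])

```text
t: 9.57
ee_pos: [0.4993, -0.0429, 0.0242]
ee_rot: [-3.14, 0.003, -2.972]
ft_force: [2.8, 2.7, 5.6]
opening: 0.048
grasp_force: 2.9
```

```bash
python3 see.py
```

```text
glass [240.3 175.6] 71 stage [-28.1   1.9]
glass [229.4 182.3] 33 stage [13.2  2.5]
t 9.5667 tcp stage [-72.4  32.5] 0.024240947298041847 F stage [3.2 2.2] 5.6
```

arm_command(series=[0,0,-0.06,0,48,0,0,-0.12,0,48,0,0,-0.18,0,48,0,0,-0.24,0,48,0,0,-0.3,0,48,0,0,-0.36,0,48,0,0,-0.44,0,48,0,0,-0.6,0,48,0,0,-0.9,0,48,0,0,-1.4,0,48,0,0,-2,0,48,0,0,-3,0,48,0,0,-4,0,48,0,0,-5,0,48,0,0,-6,0,48,0,0,-6,0,48])

```text
t: 10.95
ee_pos: [0.4997, -0.0431, 0.1787]
ee_rot: [-3.138, 0.007, -2.971]
ft_force: [0.4, -0.3, 0.2]
opening: 0.0479
grasp_force: 0.0
```

arm_command(series=[1,0,0,0,48,2,0,0,0,48,3,0,0,0,48,4,0,0,0,48,5,0,0,0,48,5,0,0,0,48])

```text
t: 11.45
ee_pos: [0.3714, -0.0633, 0.1735]
ee_rot: [3.141, -0.002, -2.973]
ft_force: [0.2, -0.3, 0.1]
opening: 0.048
grasp_force: 0.0
```

```bash
python3 see.py; python3 - <<'E'
from h import *
d=np.load("st.npz");S=r.camera("scene");p=S["pixels"]
# intensity profile along track line at y=-13 (beside nose), z=36: dark rim/lead edge ; and lip top row y=0 z=54
def prof(y,z,xs):
    o=[]
    for x in xs:
        w=np.array([*(d["R"]@[x,y]+d["t"]),z])/1e3;E=S["extrinsics"]
        u=cv2.projectPoints(w[None],cv2.Rodrigues(E[:3,:3])[0],E[:3,3],S["intrinsics"],np.array(S["dist_coeffs"]))[0].ravel()
        o.append((x,int(cv2.getRectSubPix(p[:,:,1].copy(),(1,1),tuple(map(float,u)))[0,0])))
    return o
print(prof(-5,54,range(-80,-40,3)));print(prof(-14,36,range(-10,45,3)))
E
```

```text
glass [240.2 175.7] 72 stage [-27.9   1.8]
t 11.45 tcp stage [-201.9   34. ] 0.17350735313713228 F stage [ 0.1 -0.4] 0.1
[(-80, 152), (-77, 152), (-74, 147), (-71, 148), (-68, 147), (-65, 149), (-62, 144), (-59, 118), (-56, 70), (-53, 38), (-50, 47), (-47, 80), (-44, 109), (-41, 117)]
[(-10, 99), (-7, 98), (-4, 99), (-1, 100), (2, 98), (5, 98), (8, 95), (11, 101), (14, 101), (17, 104), (20, 101), (23, 119), (26, 144), (29, 155), (32, 150), (35, 152), (38, 162), (41, 167), (44, 168)]
```

The lip's rear face reads at about -58 mm and the leading edge at about +25 mm, so the holder is home. The clip has been let go and the arm is clear.

```bash
python3 -c "
from cell import r
print(r.sign_off())"
```

```text
the job is handed in; nothing more can be done
None
```

I held the clip open, pushed the slide holder home against the end stop, and let the clip go; the job was handed in at about 11.5 s with the arm clear. The holder's position is confirmed by push force and camera; I did not measure the clip's closure or re-image the bystanders.

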